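Feed the yellow paint tin through the fume-box flap

TASK

Without picking it up, push the yellow paint tin with the fingers along the wooden deck and through the orange hanging flap of the fume box, until it slides down to the bottom of the box without tipping over. Draw the fingers back out so that the flap swings fully shut behind it, and leave the white tin and the jars standing where they are.

Things in the scene. Friction and masses are not known exactly. Their poses are not given: they have to be found in the camera images.
- station: Fixed feed station. Origin at bench level below the flap; x = the way tins travel (deck to box), y across, z up. Plywood deck: top 50 mm above the bench, x -290 to +15 mm, 330 mm wide, back end open, side lips 8 mm high. Two aluminium guides, 24 mm above the deck, funnel from (x -74, y +-139) to the mouth corners (x 0, y +-65).
- mouth (a point): Middle of the mouth's sill, on the deck (50 mm up) at the station's x=0. Mouth 126 mm wide between blue posts 12 mm thick, open from the deck up to the flap's 8 mm hinge rod, 118 mm above the deck at x=4. Behind it the fume box, x 0 to 255 mm, 180 mm high, with clear sides and roof and a blue end wall.
- box_floor (a point): Middle of the level floor in the box (3 mm above the bench, x 100 to 249 mm). From the deck's end at x=15 a white slope falls 47 mm over 85 mm (29 deg) to it; slope and floor are slick (friction about 0.1). A tin pushed until its centre is well past x=15 tips gently on to the slope and slides down by itself, lifting the flap as it goes.
- flap (a joint): Angle (rad) of the orange flap: 122 mm wide, 3 mm thick, 112 mm high, its lower edge 4 mm above the deck, 30 g, slick, hinged along its top on the rod. 0 = hanging shut, positive = swung into the box, stop at 1.4; it cannot swing outwards. Only its own weight (some 0.15 N at the lower edge) shuts it, in about a second.
- flap_low (a point): Middle of the flap's lower edge.
- yellow_tin_mid (a point): Centre (half-way up) of the yellow tin with a black band and steel lid: 90 mm diameter, 75 mm tall, about 0.5 kg, loose. It stands upright on the deck, in the left or the right place (about 78 mm either side of the station's centre line, some 200 mm before the flap).
- white_tin_mid (a point): Centre (half-way up) of the white tin with a blue band, same size, loose, standing in the other place on the deck. Stays where it is.
- jar_a: White glass jar with brown lid, 64 mm diameter, 98 mm tall, on the bench left of the station; origin at its underside. Stays.
- jar_b: Amber glass jar with brown lid, same size, on the bench right of the station; origin at its underside. Stays.
There are look-alikes about, which are no part of the job. What is shaped like the part that bears yellow_tin_mid but green is not meant.

How it is judged:
By the outcome, as a careful person would: the job done as asked, in the order asked, and still so for the second after the job is handed in, with the robot touching nothing.
It also fails if it takes over 48 s, if anything falls off the work surface, if the arm or the gripper's body presses on something with over 40 N, if the wrist force passes 120 N, or if a joint passes its speed limit or range.

ROBOT

A 6-joint arm with a two-finger parallel gripper is mounted at the origin on the work surface. World frame = base frame: x ahead of the robot, y to its left, z up, the work surface at z = 0. Lengths are in m, angles in rad, forces in N, time in s.
With the tool pointing down it reaches from about 0.275 to 0.725 m from the base axis. Payload 5.6 kg.
Tool frame: the origin (TCP) lies midway between the tips of the shut fingers; the grasp point (between the pads) lies 19 mm behind it; x points along the fingers, z is the direction in which the jaws open and shut, and the axes are right-handed (so a half turn about x gives the same grasp; the last joint's range is limited). The gripper opens to 85 mm and grips with 20 to 120 N. Pads are 22 mm wide; open, the fingers measure 114 mm over their backs; the gripper's body (76 mm by 85 mm) begins 54 mm behind the grasp point. The pads swing forward as they close: fully open they stand 13 mm farther back than shut.
Start: joints at [-1.053, 0.255, 0.108, 0, -1.424, -0.285], TCP at [0.127, -0.535, 0.231] pointing down, gripper open.
Joint ranges: [-2.95, 2.95], [-1.21, 1.97], [-1.09, 1.5], [-2.87, 1.71], [-2.94, -0.07], [-3.05, 3.05]. Speed limits (rad/s): [2.57, 2.57, 3.14, 3.14, 3.14, 3.14].

INTERFACE

Orientations are given as [roll, pitch, yaw] about the fixed x, y, z axes, in that order (R = Rz(yaw) Ry(pitch) Rx(roll)).
In Python, from bench import r gives the robot as it stands.
- The arm moves only by the tool jog_arm, never from a script. Its argument "commands" is a list of rows, each a list of 6 numbers: the shift along the tool's x, y, z in m, then the turn, a rotation vector about the tool's x, y, z in degrees. A call has 1 to 20 rows; each row shifts and turns the commanded pose from where the row before left it, along the tool's axes as they then stand; what a row does not reach is not made up. A row lasts 1/8 s, in which the tool goes at most 62.5 mm and 10.7 degrees, less where a joint would pass 70% of its speed; a pose out of reach is approached as far as the arm can. A call with a gripper value outside its range is refused whole. "hand" is the finger opening in m, from 0 to 0.0854, set as the call begins (left out, the last holds). The fingers move at their own pace and stop on an object; "grip_force" is the grip in N (left out, the last holds). Time passes only in rows, so rows that do not move let the fingers close. It gives the time, the measured TCP pose, the force and the opening at its end, in the units of the state.
- r.read_state(): the state, without advancing time (a new reading comes with each control period).
- r.read_camera(name): name is "scene" or "top" or "wrist"; returns a dict with "img" (420x560x3 uint8, red, green, blue), "range_z" (420x560 float32, m along the optical axis (not along the pixel's ray), 0 where there is no reading), "fx", "fy", "cx", "cy" (pixels), "eye" and "rotation" of the camera in the world; the wrist camera has in their place "tool_from_camera" (4x4, takes a point from camera to tool coordinates, whose origin is the TCP and whose axes are the tool frame's). Camera axes: x right, y up, looking along -z (the intrinsics and any distortion apply to the point x, -y, -z); pixel columns grow to the right and rows downward; lengths in m; the calibration is good to about 2 mm. A picture is of the moment at which its call begins: read the wrist's pose just before it.
- r.job_done(): hands the job in, once; it reports no verdict.
Trained networks look in a picture, given as the dict that the camera call returned (one of the last four; its "shot" number tells which), for a name from the list of things; names that differ only in an ending like _2 or _b are one class to them, and where a whole thing is asked for, a point or a joint stands for the part that bears it (a point fixed in the world has none). Each returns a list of dicts, best first, with "score" (0 to 1); they miss things now and then, are a little off and sometimes report something else, mostly with a low value. They report only what shows in the picture. A call takes as long as a camera call. They do not tell look-alikes from the thing itself.
- r.look_for(label, picture): "bbox" ([left, top, right, bottom] in pixels, round what is visible of it).
- r.trace(label, picture): "mask" (420x560 bool, what is visible of it) and "bbox" ([left, top, right, bottom] in pixels, round what is visible of it).
The state is a dict: "time": time; "qpos": joint angles; "joint_velocities": joint speeds; "joint_efforts": joint torques, N m; "ee_pos": TCP position; "eef_rot": TCP orientation; "wrist_force": force on the tool from outside, world axes, zero at the start; "torque": the same for the moment, N m; "finger_gap": finger opening in m.
Only numpy, scipy, OpenCV 4.12 (cv2) and the standard library are available. Lean on these libraries where they do the work, as an engineer would, in place of code of your own. Each camera call takes 0.05 s, during which the arm holds its last target. There are 200 camera calls.

## Working session

There is one attempt and no reset: what is moved stays moved. The work goes in short steps, Python scripts to look and compute and a tool call to move; the robot and the scene stay as the last step left them, time stands still between calls to the robot, and variables do not carry over. Pictures are saved under pics/ and viewed, about 8 in all and at most 12, crops included, and the job is handed in when it is done.

Besides the shell and the picture viewer there is one more tool, called after ">>>" as a command line: name --pt "numbers of a row" for each row, then --argument value for the rest. jog_arm: Moves the arm, as the interface text tells. Its arguments: {"type":"object","properties":{"commands":{"type":"array","items":{"type":"array","items":{"type":"number"}}},"hand":{"type":"number"},"grip_force":{"type":"number"}},"required":["commands"]}

```bash
mkdir -p pics
cat > h.py <<'E'
import numpy as np, cv2
from bench import r
def pts(c):
    h,w=c["range_z"].shape; u,v=np.meshgrid(np.arange(w),np.arange(h)); z=c["range_z"]
    p=np.stack([(u-c["cx"])/c["fx"]*z,-(v-c["cy"])/c["fy"]*z,-z],-1)
    return p@np.array(c["rotation"]).T+np.array(c["eye"])
def save(c,n,crop=None,s=1):
    im=c["img"][:,:,::-1]
    if crop: l,t,rr,b=crop; im=im[t:b,l:rr]
    cv2.imwrite("pics/"+n,cv2.resize(im,None,fx=s,fy=s))
E
python3 - <<'E'
from h import *
s=r.read_state(); print(s)
out=[]
for n in("scene","top"):
    c=r.read_camera(n); out.append(c["img"]); P=pts(c); print(n,[k for k in c],c["eye"])
    for l in("yellow_tin_mid","white_tin_mid","flap","jar_a","station"):
        for d in r.trace(l,c)[:4]:
            m=d["mask"]&(c["range_z"]>0); q=P[m]
            if len(q): print(n,l,round(d["score"],2),d["bbox"],np.median(q,0).round(3),np.percentile(q,[2,98],0).round(3).tolist(),c["img"][d["mask"]].mean(0).round())
    save(c,n+"0.png",s=1.4)
E
```

```text
{'time': 0.0, 'qpos': array([-1.05342977e+00,  2.55731729e-01,  1.06971820e-01, -4.78365912e-04,
       -1.42390740e+00, -2.84564763e-01]), 'joint_velocities': array([ 1.82876169e-03, -1.26111655e-03, -9.27644691e-05, -9.28160032e-04,
        1.23160220e-03, -2.54430343e-04]), 'joint_efforts': array([-1.35007162e-03, -3.86630023e+01,  2.37943590e+01,  5.36499783e+00,
       -6.03476685e-03, -1.85089618e-06]), 'ee_pos': array([ 0.1268034 , -0.53465488,  0.23039036]), 'eef_rot': array([0.0369045 , 1.56886645, 1.84043216]), 'wrist_force': array([0.47265952, 0.37650879, 0.35072816]), 'torque': array([ 0.06660208,  0.0286516 , -0.00971158]), 'finger_gap': 0.08526179593344539}Traceback (most recent call last):
  File "<stdin>", line 5, in <module>
  File "h.py", line 6, in pts
    return p@np.array(c["rotation"]).T+np.array(c["eye"])
           ~~~~~~~~~~~~~~~~~~~~~~~~~~~^~~~~~~~~~~~~~~~~~~
ValueError: operands could not be broadcast together with shapes (420,560) (3,)
```

```bash
sed -i 's/^from bench import r/from bench import r\nfrom scipy.spatial.transform import Rotation as Ro/; s/np.array(c\["rotation"\]).T/Ro.from_euler("xyz",c["rotation"]).as_matrix().T/' h.py
python3 - <<'E'
from h import *
for n in("scene","top"):
    c=r.read_camera(n); P=pts(c); print(n,[k for k in c],c["eye"],c["rotation"])
    for l in("yellow_tin_mid","white_tin_mid","flap","jar_a","station"):
        for d in r.trace(l,c)[:4]:
            m=d["mask"]&(c["range_z"]>0); q=P[m]
            if len(q): print(n,l,round(d["score"],2),d["bbox"],np.median(q,0).round(3),np.percentile(q,[2,98],0).round(3).tolist(),c["img"][d["mask"]].mean(0).round())
    save(c,n+"0.png",s=1.4)
E
```

```text
scene ['img', 'range_z', 'fx', 'fy', 'cx', 'cy', 'eye', 'rotation', 'shot'] [ 1.22830983 -0.08149093  0.96612213] [0.73541711 0.00502422 1.41189835]
scene yellow_tin_mid 0.85 [426.0, 255.0, 480.1, 314.1] [0.692 0.341 0.074] [[0.637, 0.307, 0.003], [0.722, 0.391, 0.079]] [44. 89. 44.]
scene yellow_tin_mid 0.82 [311.3, 199.2, 358.1, 248.8] [0.535 0.125 0.123] [[0.473, 0.086, 0.052], [0.559, 0.171, 0.128]] [146. 120.  69.]
scene yellow_tin_mid 0.78 [396.6, 208.0, 444.9, 253.1] [0.549 0.326 0.073] [[0.492, 0.291, 0.003], [0.575, 0.375, 0.079]] [47. 88. 44.]
scene yellow_tin_mid 0.65 [327.5, 139.3, 364.3, 181.5] [0.291 0.215 0.07 ] [[0.222, 0.177, -0.001], [0.313, 0.264, 0.078]] [56. 88. 45.]
scene white_tin_mid 0.9 [303.2, 250.3, 349.2, 312.3] [0.677 0.075 0.124] [[0.618, 0.035, 0.053], [0.703, 0.12, 0.128]] [150. 143. 133.]
scene flap 0.82 [226.0, 195.3, 241.1, 261.9] [ 0.51  -0.088  0.109] [[0.454, -0.108, 0.054], [0.561, -0.066, 0.157]] [177.  95.  53.]
scene jar_a 0.74 [136.9, 281.3, 176.2, 334.1] [ 0.656 -0.261  0.093] [[0.613, -0.292, 0.009], [0.67, -0.235, 0.1]] [119.  68.  44.]
s
[... 920 characters left out ...]
3, 0.378, 0.079]] [ 30. 120.  45.]
top white_tin_mid 0.93 [239.5, 106.6, 279.7, 158.2] [0.643 0.081 0.125] [[0.609, 0.039, 0.052], [0.695, 0.124, 0.129]] [188. 178. 166.]
top white_tin_mid 0.71 [394.9, 128.8, 429.9, 164.9] [ 0.625 -0.254  0.096] [[0.604, -0.289, 0.004], [0.662, -0.231, 0.1]] [158.  86.  50.]
top jar_a 0.88 [392.7, 126.8, 428.4, 164.2] [ 0.624 -0.254  0.096] [[0.604, -0.288, 0.006], [0.662, -0.231, 0.1]] [158.  86.  50.]
top jar_a 0.62 [134.9, 234.3, 179.5, 266.8] [0.381 0.309 0.097] [[0.352, 0.287, 0.001], [0.414, 0.359, 0.101]] [157.  90.  58.]
top station 0.79 [187.0, 92.2, 476.6, 270.5] [ 0.48  -0.066  0.052] [[0.36, -0.309, 0.025], [0.722, 0.208, 0.182]] [201. 172. 143.]
```

View pics/scene0.png

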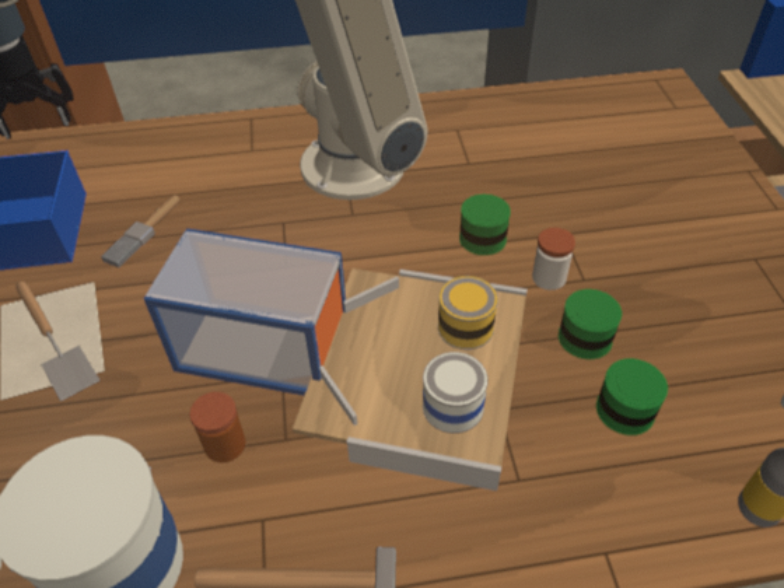

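View pics/top0.png

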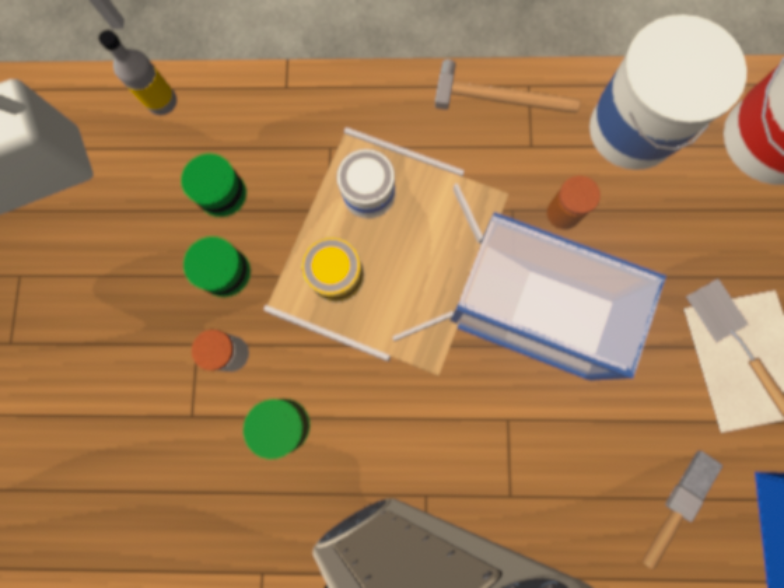

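The yellow tin with the black band is at about (331,267) in the top picture and (467,310) in the scene picture. It stands on the deck on the robot's side. The white tin is at (366,180) in the top picture. The three green ones, at (212,182), (213,265) and (275,428) in the top picture, stand on the bench and are look-alikes. Next I'll refine the poses and check the tin in a crop.

```bash
cat > m.py <<'E'
from h import *
res={}
for n in("scene","top"):
    c=r.read_camera(n); P=pts(c)
    if n=="top": save(c,"crop1.png",(185,85,350,275),3)
    for l in("yellow_tin_mid","white_tin_mid"):
        for d in r.trace(l,c)[:4]:
            q=P[d["mask"]&(c["range_z"]>0)]
            q=q[(q[:,2]>.118)&(q[:,2]<.133)]
            if len(q)>100:
                (x,y),R=cv2.minEnclosingCircle(q[:,:2].astype(np.float32)); print(n,l,round(d["score"],2),[round(x,4),round(y,4)],R)
    d=r.trace("station",c)[0]; Q=P[d["mask"]]; q=Q[(Q[:,2]>.046)&(Q[:,2]<.056)]
    q=q[(q[:,1]>-.13)]
    (cx,cy),(w,h),a=cv2.minAreaRect(q[:,:2].astype(np.float32)); print(n,"deck",cx,cy,w,h,a)
    q=Q[(Q[:,2]>.172)&(Q[:,2]<.19)]; print("roof rect",cv2.minAreaRect(q[:,:2].astype(np.float32)))
    for d in r.trace("flap",c)[:1]:
        q=P[d["mask"]]; print("flap",np.median(q,0)); u,s,v=np.linalg.svd(q-np.median(q,0),full_matrices=False); print(v[2],s)
E
python3 m.py
```

```text
scene yellow_tin_mid 0.83 [0.5144, 0.129] 0.04706573486328125
scene white_tin_mid 0.95 [0.6579, 0.0794] 0.04754514619708061
scene deck 0.5581300854682922 0.04065261781215668 0.31058862805366516 0.350836843252182 68.37899017333984
roof rect ((0.4626682698726654, -0.20340916514396667), (0.2570512592792511, 0.15864010155200958), 68.01097869873047)
flap [ 0.51133215 -0.08821642  0.11016635]
[ 0.2605566   0.94982938 -0.17301561] [2.11841189 0.86125461 0.19247455]
top yellow_tin_mid 0.6 [0.5093, 0.1326] 0.04614733159542084
top white_tin_mid 0.81 [0.6541, 0.0823] 0.046312324702739716
top deck 0.544684648513794 0.017148509621620178 0.3678233325481415 0.3474794030189514 68.46914672851562
roof rect ((0.4584473967552185, -0.20075827836990356), (0.2555921673774719, 0.1540285050868988), 68.54927825927734)
```

View pics/crop1.png

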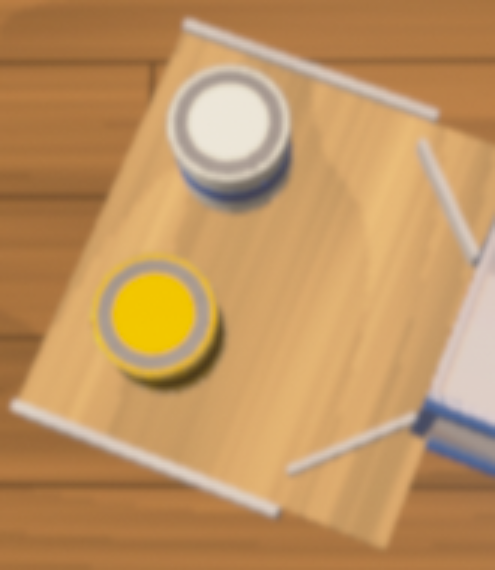

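```bash
cat > plan.py <<'E'
from h import *
from scipy.spatial.transform import Slerp
O=np.array([.507,-.084]); TH=np.radians(-111.6); X=np.array([np.cos(TH),np.sin(TH)]); Y=np.array([-X[1],X[0]])
def st(p): d=np.array(p)[:2]-O; return d@X,d@Y
def pose(sx,sy,z,head,tilt):   # mm station, world z mm, heading deg from station x, tilt = deg off straight-down
    p=np.r_[O+X*sx/1e3+Y*sy/1e3,z/1e3]; a=TH+np.radians(head); t=np.radians(tilt)
    h=np.array([np.cos(a),np.sin(a),0]); x=h*np.sin(t)-np.array([0,0,np.cos(t)])
    zt=-np.array([-h[1],h[0],0])*-1 if False else np.array([h[1],-h[0],0])
    return p,Ro.from_matrix(np.c_[x,np.cross(zt,x),zt])
def now():
    s=r.read_state(); return np.array(s["ee_pos"]),Ro.from_euler("xyz",s["eef_rot"])
def show():
    s=r.read_state(); p,R=now(); x=R.apply([1,0,0]); print("t",s["time"],"st",np.round(np.array(st(p))*1e3,1),"z",round(p[2]*1e3,1),"xt",x.round(3),"head",round(np.degrees(np.arctan2(x[1],x[0])-TH),1),"F",s["wrist_force"].round(1),"gap",s["finger_gap"],"q",s["qpos"].round(2))
def rows(ps,seg):
    # ps: list of (p,R); seg: rows per segment
    cp,cR=ps[0]; out=[]
    for (a,A),(b,B),n in zip(ps,ps[1:],seg):
        sl=Slerp([0,1],Ro.concatenate([A,B]))
        for k in range(1,n+1):
            f=k/n; p=a+(b-a)*f; R=sl(f)
            d=np.round(cR.inv().apply(p-cp),3); w=np.round(np.degrees((cR.inv()*R).as_rotvec()),1)
            out.append([*d.tolist(),*w.tolist()]); cp=cp+cR.apply(d); cR=cR*Ro.from_rotvec(np.radians(w))
    print([[round(v,3)+0 for v in o] for o in out]); print("max step",max(np.linalg.norm(o[:3]) for o in out),max(np.linalg.norm(o[3:]) for o in out))
E
python3 - <<'E'
from plan import *
a=now(); e=pose(-285,-117,250,27,45)
sl=Slerp([0,1],Ro.concatenate([a[1],e[1]]))
print(a[0],e[0],np.degrees((a[1].inv()*e[1]).magnitude()))
rows([a,(np.array([.30,-.38,.33]),sl(.3)),(np.array([.48,-.08,.33]),sl(.65)),e],[6,7,7])
E
```

```text
[ 0.12691615 -0.53516068  0.2312785 ] [0.50313165 0.22405687 0.25      ] 91.63575499813795
[[-0.016, -0.034, 0.019, -3.9, 1.6, 1.8], [-0.018, -0.035, 0.015, -3.9, 1.6, 1.9], [-0.02, -0.035, 0.013, -3.8, 1.6, 1.8], [-0.021, -0.035, 0.01, -3.9, 1.6, 1.9], [-0.022, -0.035, 0.007, -3.9, 1.6, 1.8], [-0.024, -0.034, 0.004, -3.8, 1.6, 1.9], [-0.012, -0.045, 0.018, -3.9, 1.6, 1.8], [-0.015, -0.046, 0.015, -3.9, 1.6, 1.9], [-0.016, -0.046, 0.011, -3.9, 1.6, 1.8], [-0.018, -0.046, 0.008, -3.8, 1.6, 1.9], [-0.02, -0.045, 0.004, -3.9, 1.7, 1.8], [-0.021, -0.046, 0.0, -3.9, 1.6, 1.8], [-0.022, -0.044, -0.003, -3.9, 1.6, 1.9], [-0.013, -0.041, 0.015, -3.8, 1.6, 1.8], [-0.014, -0.041, 0.012, -3.9, 1.6, 1.9], [-0.015, -0.041, 0.009, -3.9, 1.6, 1.8], [-0.018, -0.041, 0.006, -3.9, 1.6, 1.9], [-0.018, -0.041, 0.002, -3.8, 1.6, 1.8], [-0.02, -0.04, 0.0, -3.9, 1.6, 1.8], [-0.021, -0.04, -0.004, -3.9, 1.6, 1.9]]
max step 0.050655700567655754 4.623851208678757
```

>>> jog_arm --pt "-0.016 -0.034 0.019 -3.9 1.6 1.8" --pt "-0.018 -0.035 0.015 -3.9 1.6 1.9" --pt "-0.02 -0.035 0.013 -3.8 1.6 1.8" --pt "-0.021 -0.035 0.01 -3.9 1.6 1.9" --pt "-0.022 -0.035 0.007 -3.9 1.6 1.8" --pt "-0.024 -0.034 0.004 -3.8 1.6 1.9" --pt "-0.012 -0.045 0.018 -3.9 1.6 1.8" --pt "-0.015 -0.046 0.015 -3.9 1.6 1.9" --pt "-0.016 -0.046 0.011 -3.9 1.6 1.8" --pt "-0.018 -0.046 0.008 -3.8 1.6 1.9" --pt "-0.02 -0.045 0.004 -3.9 1.7 1.8" --pt "-0.021 -0.046 0.0 -3.9 1.6 1.8" --pt "-0.022 -0.044 -0.003 -3.9 1.6 1.9" --pt "-0.013 -0.041 0.015 -3.8 1.6 1.8" --pt "-0.014 -0.041 0.012 -3.9 1.6 1.9" --pt "-0.015 -0.041 0.009 -3.9 1.6 1.8" --pt "-0.018 -0.041 0.006 -3.9 1.6 1.9" --pt "-0.018 -0.041 0.002 -3.8 1.6 1.8" --pt "-0.02 -0.04 0.0 -3.9 1.6 1.8" --pt "-0.021 -0.04 -0.004 -3.9 1.6 1.9" --hand 0.05

```text
time: 3.65
ee_pos: [0.5027, 0.2254, 0.2494]
eef_rot: [1.57, 0.784, -1.475]
wrist_force: [0.5, 0.3, 0.6]
finger_gap: 0.05
```

Run:
```python
from plan import *
show()
a=now()
# pre-push pose, then first contact
rows([a,pose(-272,-111,75,27,45)],[10])
```

```text
t 3.65 st [-286.1 -117.9] z 249.4 xt [ 0.068 -0.705 -0.706] head 27.1 F [0.5 0.3 0.6] gap 0.049987907724215006 q [ 0.99  0.54  0.14  0.47 -1.81 -0.94]
[[0.013, -0.011, 0.0, 0.0, 0.0, 0.0], [0.014, -0.011, 0.0, 0.0, 0.0, 0.0], [0.013, -0.012, 0.0, 0.0, 0.0, 0.0], [0.014, -0.011, 0.0, 0.0, 0.0, 0.0], [0.013, -0.011, 0.0, 0.1, 0.0, 0.0], [0.014, -0.011, 0.0, 0.0, 0.0, 0.0], [0.013, -0.012, 0.0, 0.0, -0.1, 0.0], [0.013, -0.011, 0.0, 0.0, 0.0, 0.0], [0.014, -0.011, 0.0, 0.0, 0.0, 0.0], [0.013, -0.011, 0.0, 0.0, 0.0, -0.1]]
max step 0.017804493814764857 0.1
```

>>> jog_arm --pt "0.027 -0.022 0 0 0 0" --pt "0.027 -0.022 0 0 0 0" --pt "0.027 -0.022 0 0 0 0" --pt "0.027 -0.022 0 0 0 0" --pt "0.014 -0.012 0 0 0 0" --pt "0.012 -0.013 0 0 0 0"

```text
time: 4.4
ee_pos: [0.5045, 0.2093, 0.0747]
eef_rot: [1.572, 0.786, -1.476]
wrist_force: [0.2, -0.3, -0.2]
finger_gap: 0.0502
```

Run:
```python
from plan import *
show()
for n in ("top","scene"):
    c=r.read_camera(n); save(c,n+"2.png",(170,70,400,300) if n=="top" else (190,100,490,330),2)
a=now()
# arc: tin centre = TCP + 40.5*heading
def tin(cx,cy,hd,z=72): 
    t=np.radians(hd); return pose(cx-40.5*np.cos(t),cy-40.5*np.sin(t),z,hd,45)
rows([a,tin(-195,-71,27),tin(-120,-33,27),tin(-95,-21,25)],[4,10,4])
```

```text
t 4.4 st [-271.7 -110.3] z 74.7 xt [ 0.067 -0.704 -0.707] head 27.1 F [ 0.2 -0.3 -0.2] gap 0.05016217734293697 q [ 0.98  0.66 -0.12  0.47 -1.47 -1.1 ]
[[0.008, 0.008, 0.0, 0.0, 0.0, 0.0], [0.009, 0.007, -0.001, 0.0, 0.0, 0.0], [0.008, 0.008, 0.0, 0.0, 0.1, -0.1], [0.008, 0.008, 0.0, 0.1, 0.0, 0.0], [0.006, 0.006, 0.0, 0.0, 0.0, 0.0], [0.006, 0.006, 0.0, 0.0, 0.0, 0.0], [0.006, 0.005, 0.0, 0.0, 0.0, 0.0], [0.006, 0.006, 0.0, 0.0, 0.0, 0.0], [0.006, 0.006, 0.0, 0.0, 0.0, 0.0], [0.006, 0.006, 0.0, 0.0, 0.0, 0.0], [0.006, 0.006, 0.0, 0.0, 0.0, 0.0], [0.006, 0.006, 0.0, 0.0, 0.0, 0.0], [0.006, 0.006, 0.0, 0.0, 0.0, 0.0], [0.006, 0.006, 0.0, 0.0, 0.0, 0.0], [0.005, 0.005, 0.0, 0.3, -0.4, 0.0], [0.005, 0.005, 0.0, 0.4, -0.3, 0.0], [0.005, 0.005, -0.001, 0.3, -0.4, 0.0], [0.004, 0.005, 0.0, 0.4, -0.3, 0.0]]
max step 0.011445523142259596 0.5
```

View pics/top2.png

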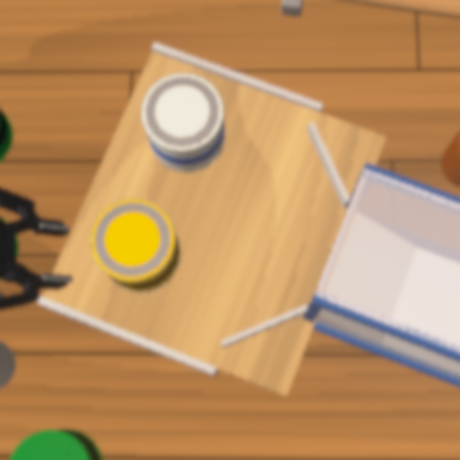

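View pics/scene2.png

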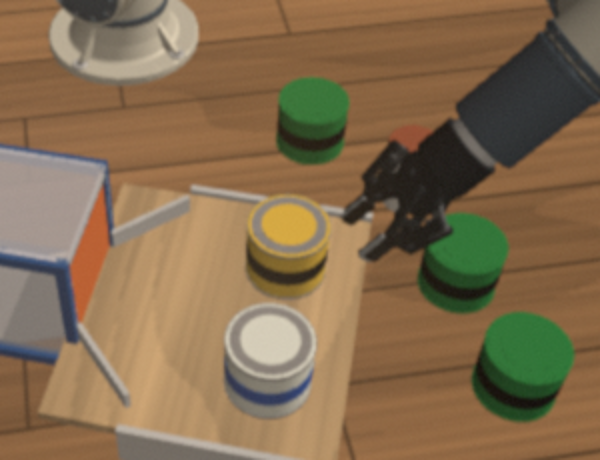

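The fingers (top2: 55,230 and 60,283) stand behind the yellow tin (133,242) and are lined up with the push. Nothing is touched. I'll start the push.

>>> jog_arm --pt "0.008 0.008 0 0 0 0" --pt "0.008 0.008 0 0 0 0" --pt "0.008 0.008 0 0 0 0" --pt "0.006 0.006 0 0 0 0" --pt "0.006 0.006 0 0 0 0" --pt "0.006 0.006 0 0 0 0" --pt "0.006 0.006 0 0 0 0" --pt "0.006 0.006 0 0 0 0" --pt "0.006 0.006 0 0 0 0"

```text
time: 5.62
ee_pos: [0.5121, 0.124, 0.0751]
eef_rot: [1.571, 0.785, -1.477]
wrist_force: [-0.6, 1.1, 0.5]
finger_gap: 0.0497
```

```bash
cat >> plan.py <<'E'
def tins():
    for n in("scene","top"):
        c=r.read_camera(n); P=pts(c)
        hsv=cv2.cvtColor(c["img"],cv2.COLOR_RGB2HSV)
        for l in("yellow_tin_mid","white_tin_mid"):
            for d in r.trace(l,c)[:5]:
                q=P[d["mask"]&(c["range_z"]>0)]; q=q[(q[:,2]>.118)&(q[:,2]<.133)]
                if len(q)>60:
                    (x,y),R=cv2.minEnclosingCircle(q[:,:2].astype(np.float32)); print(n,l,round(d["score"],2),"st",np.round(np.array(st((x,y)))*1e3,1),"R",round(R,4),"z",np.percentile(q[:,2],[5,95]).round(3))
    return c
E
python3 -c "
from plan import *
show(); tins()"
```

```text
t 5.625 st [-195.2  -71.8] z 75.1 xt [ 0.067 -0.704 -0.707] head 27.0 F [-0.6  1.1  0.5] gap 0.04972605454245357 q [ 0.88  0.58 -0.29  0.54 -1.35 -1.08]
scene yellow_tin_mid 0.81 st [-157.3  -52.3] R 0.0476 z [0.122 0.128]
top yellow_tin_mid 0.67 st [-158.6  -56.7] R 0.046 z [0.124 0.128]
top white_tin_mid 0.96 st [-208.2   75.3] R 0.0459 z [0.123 0.128]
```

```bash
cat >> plan.py <<'E'
def tin(cx,cy,hd,z=73,k=40.5):
    t=np.radians(hd); return pose(cx-k*np.cos(t),cy-k*np.sin(t),z,hd,45)
E
python3 -c "
from plan import *
rows([now(),tin(-100,-25,27),tin(-75,-14,20),tin(-50,-6.5,13.5),tin(-25,-2,6.7)],[8,4,4,4])"
```

```text
[[0.006, 0.006, 0.0, 0.0, 0.0, 0.0], [0.006, 0.005, 0.0, 0.0, 0.0, 0.0], [0.006, 0.006, 0.001, 0.0, 0.0, 0.0], [0.006, 0.006, 0.0, 0.0, 0.0, 0.0], [0.006, 0.005, 0.0, 0.0, 0.0, 0.0], [0.006, 0.006, 0.0, 0.0, 0.0, 0.0], [0.006, 0.006, 0.0, 0.0, 0.0, 0.0], [0.006, 0.005, 0.0, 0.0, 0.0, 0.0], [0.005, 0.005, 0.0, 1.2, -1.2, 0.0], [0.005, 0.005, -0.001, 1.3, -1.3, 0.0], [0.005, 0.005, -0.002, 1.2, -1.2, 0.0], [0.005, 0.005, -0.001, 1.3, -1.2, 0.0], [0.004, 0.004, -0.001, 1.1, -1.2, 0.0], [0.005, 0.005, -0.001, 1.2, -1.1, 0.0], [0.004, 0.005, -0.001, 1.1, -1.2, 0.0], [0.005, 0.004, -0.001, 1.1, -1.1, 0.0], [0.005, 0.005, -0.001, 1.2, -1.2, 0.0], [0.004, 0.004, -0.001, 1.3, -1.2, 0.0], [0.005, 0.005, -0.001, 1.2, -1.2, 0.0], [0.004, 0.004, -0.002, 1.2, -1.2, 0.0]]
max step 0.008544003745317531 1.8384776310850237
```

>>> jog_arm --pt "0.006 0.006 0 0 0 0" --pt "0.006 0.005 0 0 0 0" --pt "0.006 0.006 0.001 0 0 0" --pt "0.006 0.006 0 0 0 0" --pt "0.006 0.005 0 0 0 0" --pt "0.006 0.006 0 0 0 0" --pt "0.006 0.006 0 0 0 0" --pt "0.006 0.005 0 0 0 0" --pt "0.005 0.005 0 1.2 -1.2 0" --pt "0.005 0.005 -0.001 1.3 -1.3 0" --pt "0.005 0.005 -0.002 1.2 -1.2 0" --pt "0.005 0.005 -0.001 1.3 -1.2 0" --pt "0.004 0.004 -0.001 1.1 -1.2 0" --pt "0.005 0.005 -0.001 1.2 -1.1 0"

```text
time: 7.68
ee_pos: [0.5242, 0.0177, 0.0729]
eef_rot: [1.573, 0.785, -1.656]
wrist_force: [-0.8, 0.7, 0.1]
finger_gap: 0.0501
```

```bash
python3 -c "
from plan import *
show(); c=tins(); save(c,'top3.png',(170,70,400,300),2)"
```

```text
t 7.675 st [-100.9  -21.5] z 72.9 xt [-0.06  -0.705 -0.707] head 16.7 F [-0.8  0.7  0.1] gap 0.05006086697039399 q [ 0.68  0.57 -0.32  0.55 -1.33 -1.08]
scene yellow_tin_mid 0.92 st [-61.8  -8.9] R 0.0474 z [0.122 0.128]
scene white_tin_mid 0.91 st [-207.4   79.6] R 0.0479 z [0.122 0.128]
top yellow_tin_mid 0.83 st [-61.4 -13.4] R 0.0456 z [0.123 0.128]
top white_tin_mid 0.88 st [-208.4   75.4] R 0.0461 z [0.123 0.128]
top white_tin_mid 0.38 st [-0.3  8.2] R 0.264 z [0.119 0.13 ]
```

View pics/top3.png

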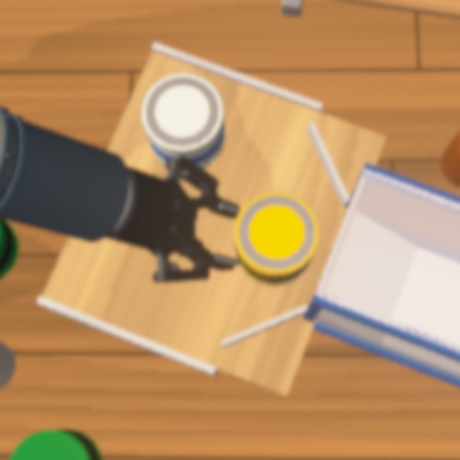

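```bash
python3 -c "
from plan import *
rows([now(),tin(-45,-5,11),tin(-22,-1,5),tin(5,0,0)],[3,4,5])"
```

```text
[[0.004, 0.004, -0.001, 1.3, -1.4, 0.0], [0.004, 0.004, -0.002, 1.4, -1.3, 0.0], [0.005, 0.005, -0.002, 1.3, -1.4, 0.0], [0.004, 0.004, -0.001, 1.1, -1.1, 0.0], [0.004, 0.004, -0.001, 1.0, -1.0, 0.0], [0.004, 0.004, -0.001, 1.1, -1.1, 0.0], [0.004, 0.004, -0.001, 1.1, -1.1, 0.0], [0.004, 0.004, -0.001, 0.7, -0.7, 0.0], [0.004, 0.004, 0.0, 0.7, -0.7, 0.0], [0.004, 0.004, -0.001, 0.7, -0.7, 0.0], [0.004, 0.004, -0.001, 0.7, -0.7, 0.0], [0.003, 0.003, -0.001, 0.7, -0.7, 0.0]]
max step 0.007348469228349534 1.91049731745428
```

>>> jog_arm --pt "0.004 0.004 -0.001 1.3 -1.4 0" --pt "0.004 0.004 -0.002 1.4 -1.3 0" --pt "0.005 0.005 -0.002 1.3 -1.4 0" --pt "0.004 0.004 -0.001 1.1 -1.1 0" --pt "0.004 0.004 -0.001 1.0 -1.0 0" --pt "0.004 0.004 -0.001 1.1 -1.1 0" --pt "0.004 0.004 -0.001 1.1 -1.1 0" --pt "0.004 0.004 -0.001 0.7 -0.7 0" --pt "0.004 0.004 0 0.7 -0.7 0"

```text
time: 9.1
ee_pos: [0.5233, -0.0352, 0.073]
eef_rot: [1.571, 0.785, -1.897]
wrist_force: [0.9, 1.0, -0.2]
finger_gap: 0.0498
```

```bash
python3 -c "
from plan import *
show(); c=tins(); save(c,'top4.png',(170,70,400,300),2)
rows([now(),tin(5,0,0),tin(38,0,0)],[3,6])"
```

```text
t 9.1 st [-51.3  -2.8] z 73.0 xt [-0.227 -0.67  -0.707] head 2.9 F [ 0.9  1.  -0.2] gap 0.04983915458782841 q [ 0.55  0.61 -0.21  0.48 -1.42 -1.11]
scene yellow_tin_mid 0.77 st [-10.  -1.] R 0.0485 z [0.122 0.128]
scene white_tin_mid 0.73 st [-206.2   80.7] R 0.0473 z [0.122 0.128]
top yellow_tin_mid 0.83 st [-11.6  -4.7] R 0.0455 z [0.123 0.128]
top white_tin_mid 0.91 st [-208.1   76.7] R 0.046 z [0.123 0.128]
[[0.004, 0.004, -0.001, 0.7, -0.7, 0.0], [0.004, 0.004, -0.001, 0.7, -0.7, 0.0], [0.003, 0.003, -0.001, 0.7, -0.7, 0.0], [0.004, 0.004, 0.0, 0.0, 0.0, 0.0], [0.004, 0.004, 0.0, 0.0, 0.0, 0.0], [0.004, 0.004, 0.0, 0.0, 0.0, 0.0], [0.004, 0.004, 0.0, 0.0, 0.0, 0.0], [0.004, 0.004, 0.0, 0.0, 0.0, 0.0], [0.004, 0.004, 0.0, 0.0, 0.0, 0.0]]
max step 0.005744562646538028 0.9899494936611665
```

View pics/top4.png

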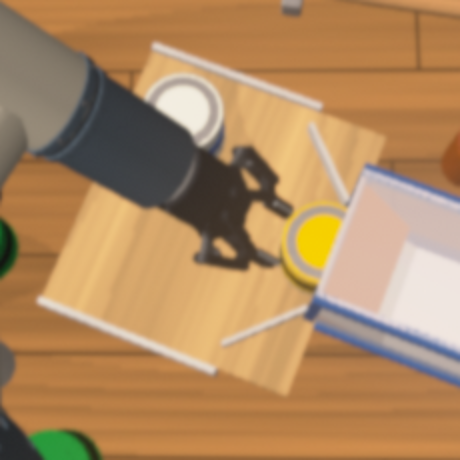

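The tin is centred in the mouth and the flap is lifting. I'll push on.

>>> jog_arm --pt "0.004 0.004 -0.001 0.7 -0.7 0" --pt "0.004 0.004 -0.001 0.7 -0.7 0" --pt "0.003 0.003 -0.001 0.7 -0.7 0" --pt "0.004 0.004 0 0 0 0" --pt "0.004 0.004 0 0 0 0" --pt "0.004 0.004 0 0 0 0" --pt "0.004 0.004 0 0 0 0" --pt "0.004 0.004 0 0 0 0" --pt "0.004 0.004 0 0 0 0"

```text
time: 10.52
ee_pos: [0.5082, -0.0825, 0.073]
eef_rot: [1.571, 0.785, -1.948]
wrist_force: [0.4, 0.0, 0.2]
finger_gap: 0.0502
```

```bash
python3 -c "
from plan import *
show(); c=r.read_camera('top'); a=c['img'][70:300,220:420]; c=r.read_camera('scene'); b=c['img'][130:360,90:330]
cv2.imwrite('pics/both5.png',cv2.resize(np.hstack([a,b])[:,:,::-1],None,fx=1.8,fy=1.8))"
```

```text
t 10.525 st [-1.8  0.6] z 73.0 xt [-0.261 -0.658 -0.707] head -0.0 F [0.4 0.  0.2] gap 0.05017205762276384 q [ 0.47  0.59 -0.26  0.49 -1.39 -1.11]
```

View pics/both5.png

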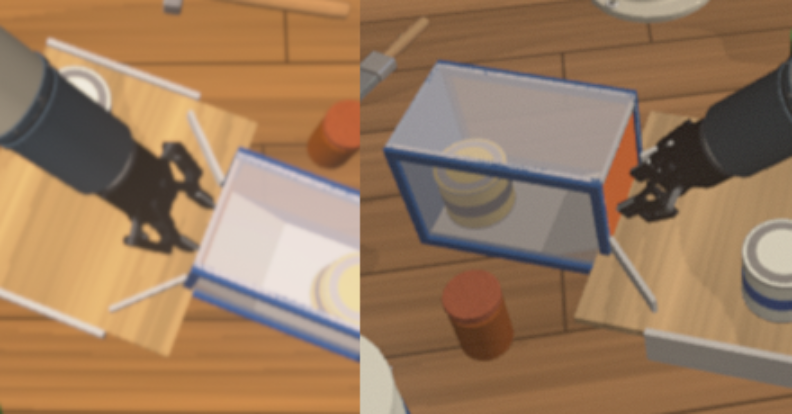

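The tin is upright inside the box, near the end wall. Now I'll draw back along the fingers, up and away.

>>> jog_arm --pt "-0.006 -0.003 0 0 0 0" --pt "-0.012 -0.005 0 0 0 0" --pt "-0.02 0 0 0 0 0" --pt "-0.03 0 0 0 0 0" --pt "-0.03 0 0 0 0 0" --pt "-0.03 0 0 0 0 0" --pt "-0.03 0 0 0 0 0" --pt "-0.02 0 0 0 0 0" --pt "0 0 0 0 0 0" --pt "0 0 0 0 0 0" --pt "0 0 0 0 0 0" --pt "0 0 0 0 0 0" --pt "0 0 0 0 0 0" --pt "0 0 0 0 0 0" --pt "0 0 0 0 0 0" --pt "0 0 0 0 0 0"

```text
time: 12.62
ee_pos: [0.5569, 0.0402, 0.1932]
eef_rot: [1.571, 0.785, -1.948]
wrist_force: [0.5, -1.2, -0.0]
finger_gap: 0.0501
```

```bash
python3 -c "
from plan import *
show(); tins()
c=r.read_camera('scene'); P=pts(c)
for l in('flap','yellow_tin_mid','jar_a'):
  for d in r.trace(l,c)[:5]:
    m=d['mask']&(c['range_z']>0); q=P[m]; e=np.c_[(q[:,:2]-O)@X,(q[:,:2]-O)@Y,q[:,2]]*1e3; print(l,round(d['score'],2),d['bbox'],'world',np.median(q,0).round(3),'st 5/50/95',np.percentile(e,[5,50,95],0).round().tolist())
    if l=='flap':
      lo=e[e[:,2]<80]; hi=e[e[:,2]>130]; print('flap x low/high',np.median(lo[:,0]),np.median(hi[:,0]))
a=c['img'][130:360,90:330]; b=r.read_camera('top')['img'][70:300,220:420]
cv2.imwrite('pics/both6.png',cv2.resize(np.hstack([b,a])[:,:,::-1],None,fx=1.8,fy=1.8))"
```

```text
t 12.625 st [-133.8    0.6] z 193.2 xt [-0.26  -0.657 -0.707] head -0.0 F [ 0.5 -1.2 -0. ] gap 0.050136012565662524 q [ 0.6   0.63  0.18  0.41 -1.79 -1.03]
scene white_tin_mid 0.77 st [-206.8   80.4] R 0.0473 z [0.122 0.128]
scene white_tin_mid 0.65 st [125.9   5.3] R 0.1469 z [0.119 0.132]
top white_tin_mid 0.84 st [-202.5   75.4] R 0.0453 z [0.123 0.128]
top white_tin_mid 0.19 st [16.5 21. ] R 0.2535 z [0.118 0.13 ]
flap 0.79 [226.6, 195.1, 242.8, 262.5] world [ 0.509 -0.087  0.108] st 5/50/95 [[2.0, -53.0, 60.0], [2.0, 3.0, 108.0], [3.0, 55.0, 154.0]]
flap x low/high 2.4730089057035873 2.433908664012977
yellow_tin_mid 0.97 [394.0, 205.7, 444.1, 251.8] world [0.548 0.328 0.073] st 5/50/95 [[-437.0, -172.0, 3.0], [-397.0, -112.0, 73.0], [-359.0, -89.0, 78.0]]
yellow_tin_mid 0.79 [424.2, 255.8, 478.1, 314.1] world [0.692 0.341 0.074] st 5/50/95 [[-503.0, -35.0, 8.0], [-463.0, 18.0, 74.0], [-427.0, 42.0, 78.0]]
yellow_tin_mid 0.71 [327.0, 139.1, 363.1, 168.3] world [0.269 0.21  0.075] st 5/50/95 [[-222.0, -371.0, 48.0], [-187.0, -328.0, 75.0], [-155.0, -294.0, 78.0]]
jar_a 0.63 [136.0, 280.5, 176.6, 332.6] world [ 0.656 -0.261  0.09 ] st 5/50/95 [[89.0, 168.0, 10.0], [110.0, 202.0, 90.0], [141.0, 219.0, 99.0]]
jar_a 0.55 [379.7, 184.1, 406.4, 203.7] world [0.413 0.31  0.029] st 5/50/95 [[-354.0, -247.0, 4.0], [-333.0, -233.0, 29.0], [-306.0, -227.0, 65.0]]
jar_a 0.43 [302.2, 249.2, 347.8, 310.4] world [0.677 0.075 0.124] st 5/50/95 [[-247.0, 49.0, 57.0], [-209.0, 101.0, 124.0], [-170.0, 125.0, 127.0]]
```

View pics/both6.png

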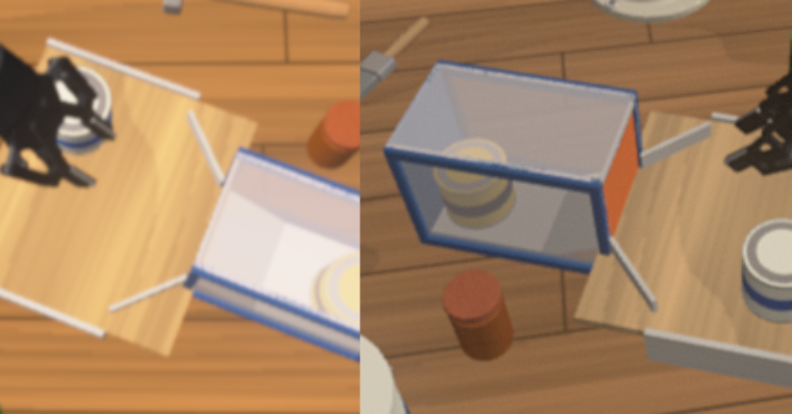

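```bash
python3 -c "
from plan import *
show(); print(r.job_done())"
```

```text
t 13.175 st [-133.8    0.6] z 193.2 xt [-0.26  -0.657 -0.707] head -0.0 F [ 0.4 -0.3  0.6] gap 0.05004556364217651 q [ 0.6   0.63  0.18  0.41 -1.79 -1.03]
the job is handed in; nothing more can be done
None
```

I pushed the yellow tin along the deck and through the flap with the half-open fingers. It slid down the slope, and I drew the fingers back out and handed the job in at 13.2 s.

What the last checks showed:
- **Yellow tin:** it stands upright on the box floor by the end wall. This is from the pictures only, because the networks did not report it through the clear box.
- **Flap:** fully shut; its lower and upper parts measure the same x (2.5 and 2.4 mm).
- **White tin:** in the scene camera it is within about 1–2 mm of where it was. The top camera's last reading was about 6 mm off, but the gripper partly hid the tin there.
- **Amber jar:** it has not moved.
- **White jar:** I could not fully confirm this one. The arm partly hid it in the last picture, but nothing came near it.
- **Forces:** wrist-force readings, taken at the end of each move, stayed at about 1 N.

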